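Gauge a centrifuge tube adapter in the bench caliper

ROBOT

A 6-joint arm with a two-finger parallel gripper is mounted at the origin on the work surface. World frame = base frame: x ahead of the robot, y to its left, z up, the work surface at z = 0. Lengths are in mm, angles in degrees, forces in N, time in s.
With the tool pointing down it reaches from about 350 to 975 mm from the base axis. Payload 7.1 kg.
Tool frame: the origin (TCP) lies between the finger pads; the fingertips stand 14 mm ahead of it and the grasp point (between the pads) lies 5 mm behind it; z points along the fingers, y is the direction in which the jaws open and shut (so a half turn about z gives the same grasp; the last joint's range is limited). The gripper opens to 88 mm and grips with 3 to 60 N. Pads are 20 mm wide; open, the fingers measure 115 mm over their backs; the gripper's body (75 mm by 178 mm) begins 61 mm behind the grasp point.
Start: joints at [-76.547, 24.242, 93.386, -0, 62.372, -1.089], TCP at [156.946, -604.957, 236.675] pointing down, gripper open.
Joint ranges: [-172.04, 172.04], [-51.8, 120.97], [4.93, 147.93], [-75.15, 255.16], [6.16, 154.13], [-145.62, 145.62]. Speed limits (degrees/s): [136.94, 136.94, 172.46, 180, 180, 180].

INTERFACE

Orientations are given as a 3x3 rotation matrix whose columns are the frame's x, y, z axes.
In Python, from bench import ctrl gives the robot as it stands. The module is installed in compiled form; this text tells all that it offers.
- The arm moves only by the tool move_arm, never from a script. Its argument "series" is one flat list of numbers, 7 for each row, row after row: the closure, from 0 (fully open) to 1 (shut), then the shift along the world's x, y, z in mm, then the turn, a rotation vector about the world's x, y, z in degrees. In form: [hand, tx, ty, tz, ax, ay, az, hand, tx, ty, tz, ax, ay, az, ...]. A call has 1 to 5 rows; each row shifts and turns the pose as measured when the row begins; what a row does not reach is not made up. A row lasts 1/8 s, in which the tool goes at most 62.5 mm and 10.7 degrees, less where a joint would pass 70% of its speed; a pose out of reach is approached as far as the arm can. A call with a gripper value outside its range is refused whole. The fingers move at their own pace and stop on an object; "grip_force" is the grip in N (left out, the last holds). Time passes only in rows, so rows that do not move let the fingers close. It gives the time, the measured TCP pose, the force and the opening at its end, in the units of the state.
- ctrl.observe(): the state, without advancing time (a new reading comes with each control period).
- ctrl.read_camera(name): name is "scene" or "top"; returns a dict with "image" (384x512x3 uint8, red, green, blue), "fovy" (degrees; the focal length in pixels is half the picture's height over the tangent of half this angle, whatever the lens; pixels are square), "cx", "cy" (the principal point, pixels), "rvec" (rotation vector, rad) and "tvec" (3), from world to camera coordinates, as OpenCV has them. Camera axes: x right, y down, z forward; pixel columns grow to the right and rows downward; lengths in mm; the calibration is good to about 2 mm. A picture is of the moment at which its call begins. There is no depth.
- ctrl.hand_in(): hands the job in, once; it reports no verdict.
The state is a dict: "time_s": time; "qpos": joint angles; "joint_vel": joint speeds; "joint_torque": joint torques, N m; "eef_pos": TCP position; "tcp_rot": TCP orientation; "force": force on the tool from outside, world axes, zero at the start; "ft_torque": the same for the moment, N m; "opening": finger opening in mm.
Only numpy, scipy, OpenCV 4.12 (cv2) and the standard library are available. Lean on these libraries where they do the work, as an engineer would, in place of code of your own. Each camera call takes 0.05 s, during which the arm holds its last target.

TASK

Check the blue tube adapter in the bench caliper: stand it upright on the white patch between the open jaws and let go of it, then slide the moving jaw along until the adapter is nipped between both jaws. Press lightly, about 5 newtons, for a moment, so that the sliding jaw never cocks on its beam, then let go and leave the jaw resting against the adapter. Leave the white and orange adapters and the amber bottle alone.

Things in the scene. Friction and masses are not known exactly. Their poses are not given: they have to be found in the camera images.
- caliper: Bench caliper, fixed; place and heading vary. Origin: centre of the underside of its grey base plate, 120 (x) x 300 (y) x 14 mm. Steel beam along y at x = -30 mm, top z = 38. Fixed jaw x -43..43, y -92..-70, top z = 42 mm; from it a 22 mm wide steel anvil pad at x = 20, top z = 43, sticks out to +y by 2 to 14 mm, as the last user left it (not measured). The moving jaw closes along -y.
- jaw: Moving jaw with thumb post, 0.2 kg. Origin: under the beam's centre line at bench height; axes as the caliper's. Carriage 30 x 40 mm, jaw out to x = 63 mm, tops z = 43; measuring face at y = -7 mm. Springy play on the beam, 16 N m per rad about z: pushed at the post, it cocks 0.003 rad per newton of squeeze on the adapter 50 mm out. Keep it within 0.04 rad (2 degrees) of square.
- slide (a joint): How far the moving jaw has been slid, m: 0 fully open, growing as it closes (along the caliper's -y), range 0 to 0.125, starts at 0 to 0.03. The measuring face lies at caliper y = 0.060 - value. It drags with about 2 N and stays where it is left.
- jaw_grip (a point): Point to grip on the axis of the round yellow thumb post of the moving jaw: post 16 mm diameter, from 43 to 85 mm above the bench, this point at 70 mm. It stands over the beam; nothing near it on the beam is higher than 43 mm.
- seat (a point): Centre of the white patch (30 x 50 mm) on the caliper's base plate, where the adapter is to stand; 14 mm above the bench, at caliper x = 20, y = -25 mm. Axes as the caliper's.
- blue_adapter: Blue plastic sleeve (centrifuge tube adapter), 30 mm outside diameter, 68 mm tall, 70 g nominal, standing upright in the tray. Origin: centre of its underside, z along its axis.
- white_adapter: White adapter of the same size, bystander in the same tray.
- orange_adapter: Orange adapter of the same size, bystander in the same tray.
- tray: Fixed steel tray, 270 (x) x 70 (y) mm, floor 4 mm and rim 14 mm above the bench. Origin: centre of its underside. The three adapters stand along its x axis, about 88 mm apart, in any order.
- amber_bottle: Amber bottle with blue cap, 52 mm diameter, 100 mm tall, bystander beyond the caliper. Origin: centre of its underside.
There are look-alikes about, which are no part of the job. There is more than one size of the blue_adapter; the job needs the smallest.

How it is judged:
By the outcome, as a careful person would: the job done as asked, in the order asked, and still so for the second after the job is handed in, with the robot touching nothing.
It also fails if it takes over 58 s, if anything falls off the work surface, if the arm or the gripper's body presses on something with over 40 N, if the wrist force passes 120 N, or if a joint passes its speed limit or range.

## Working session

There is one attempt and no reset: what is moved stays moved. The work goes in short steps, Python scripts to look and compute and a tool call to move; the robot and the scene stay as the last step left them, time stands still between calls to the robot, and variables do not carry over. Pictures are saved under pics/ and viewed, and the job is handed in when it is done.

Besides the shell and the picture viewer there is one more tool, called after ">>>" by a JSON object that holds its "method" and its "body". move_arm: Moves the arm, as the interface text tells. Its arguments: {"type":"object","properties":{"series":{"type":"array"},"grip_force":{"type":"number"}},"required":["series"]}

```bash
mkdir -p pics; cat > h.py <<'E'
import numpy as np, cv2, pickle
from bench import ctrl
def cam(n,fn=None):
    c=ctrl.read_camera(n)
    if fn: cv2.imwrite('pics/'+fn+'.png',c['image'][:,:,::-1]); pickle.dump(c,open(fn+'.pkl','wb'))
    return c
def K(c):
    f=c['image'].shape[0]/2/np.tan(np.radians(c['fovy'])/2)
    return np.array([[f,0,c['cx']],[0,f,c['cy']],[0,0,1.]])
def proj(c,P):
    return cv2.projectPoints(np.array(P,float).reshape(-1,1,3),np.array(c['rvec'],float),np.array(c['tvec'],float),K(c),None)[0].reshape(-1,2)
def ray(c,uv,z):
    R=cv2.Rodrigues(np.array(c['rvec'],float))[0];t=np.array(c['tvec'],float).ravel()
    o=-R.T@t; d=R.T@np.linalg.inv(K(c))@np.array([uv[0],uv[1],1.])
    return o+d*(z-o[2])/d[2]
E
python3 - <<'E'
from h import *
for n in('scene','top'):
    c=cam(n,n+'0'); print(n,c['fovy'],c['cx'],c['cy'],-cv2.Rodrigues(np.array(c['rvec'],float))[0].T@np.array(c['tvec'],float).ravel(), {k:v for k,v in c.items() if k not in('image',)})
print(ctrl.observe())
E
```

```text
scene 57.923206863189314 260.5533413028749 189.53539157766954 [1049.60718757  -35.29355525  648.26618447] {'fovy': 57.923206863189314, 'cx': 260.5533413028749, 'cy': 189.53539157766954, 'rvec': array([ 2.07194804,  1.43110018, -0.52643701]), 'tvec': array([-334.6177569 , -343.02637952, 1137.33626904])}
top 49.594232116116 256.65810426180985 193.7721666573638 [ 511.63848325  128.14542416 1022.36787359] {'fovy': 49.594232116116, 'cx': 256.65810426180985, 'cy': 193.7721666573638, 'rvec': array([ 2.2086056 , -2.16551451,  0.11751631]), 'tvec': array([ 96.19766769, 600.26724531, 976.65577312])}
{'time_s': 0.1, 'qpos': array([-7.65449350e+01,  2.42807198e+01,  9.34247062e+01, -3.37610363e-04,
        6.23726047e+01, -1.08938564e+00]), 'joint_vel': array([ 0.00660373, -0.0672958 , -0.11744172, -0.0635886 , -0.04291017,
       -0.05990542]), 'joint_torque': array([-2.22743279e-04, -5.45612347e+01, -2.74324107e+01,  6.45711785e-02,
        1.88108470e-02, -3.95429652e-05]), 'eef_pos': array([ 156.86422346, -604.51537626,  235.98824676]), 'tcp_rot': array([[ 9.67952418e-01,  2.51133456e-01, -3.21966191e-04],
       [ 2.51133661e-01, -9.67951514e-01,  1.32329788e-03],
       [ 2.06767065e-05, -1.36174593e-03, -9.99999073e-01]]), 'force': array([-0.45465042,  0.29560198, -0.51727436]), 'ft_torque': array([0.01808256, 0.03092969, 0.05012221]), 'opening': 87.79797500927249}
```

View pics/top0.png

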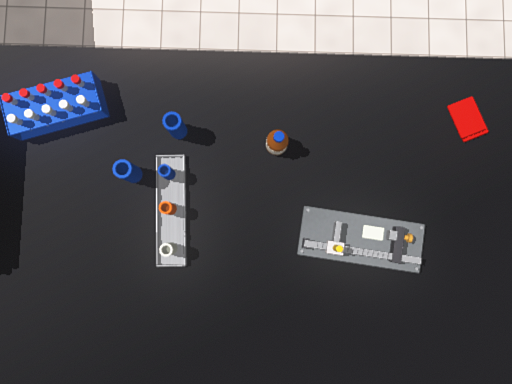

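View pics/scene0.png

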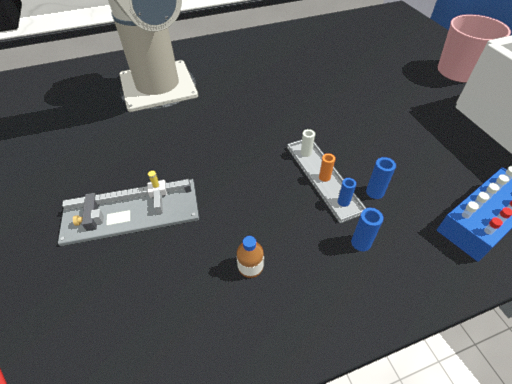

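Top view: the candidates for the blue adapter are the small blue sleeve in the tray at (165,171) and two larger blue sleeves at (173,122) and (123,170). There is also a blue rack at (55,105) and the blue bottle cap at (279,137). By the description it is the one in the tray, next to orange (167,208) and white (166,250). I'll check that in crops.

```bash
python3 - <<'E'
import cv2,pickle,numpy as np
from h import proj,ray
a=pickle.load(open('top0.pkl','rb'));b=pickle.load(open('scene0.pkl','rb'))
I=a['image'][:,:,::-1]
cr=I[195:280,290:435]; cv2.imwrite('pics/c1.png',cv2.resize(cr,None,fx=5.5,fy=5.5,interpolation=cv2.INTER_CUBIC))
cr=I[100:275,105:205]; cv2.imwrite('pics/c2.png',cv2.resize(cr,None,fx=3.4,fy=3.4,interpolation=cv2.INTER_CUBIC))
J=b['image'][:,:,::-1]
cr=J[160:245,50:210]; cv2.imwrite('pics/c3.png',cv2.resize(cr,None,fx=5,fy=5,interpolation=cv2.INTER_CUBIC))
cr=J[120:260,280:410]; cv2.imwrite('pics/c4.png',cv2.resize(cr,None,fx=4,fy=4,interpolation=cv2.INTER_CUBIC))
E
```

```text
(no output)
```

View pics/c1.png

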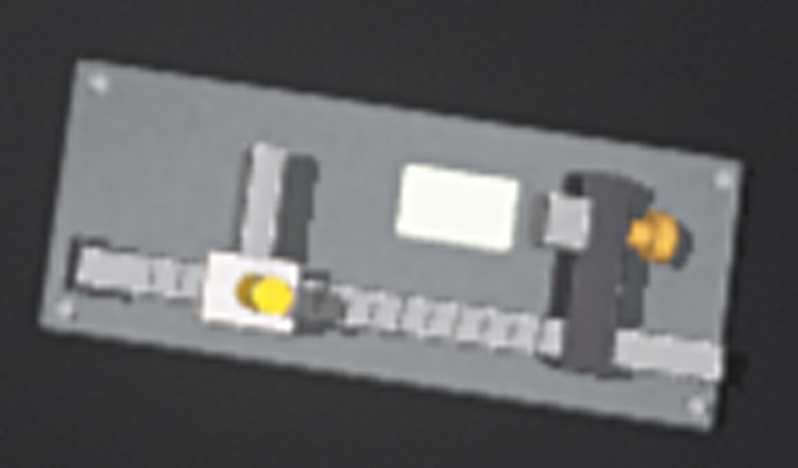

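View pics/c2.png

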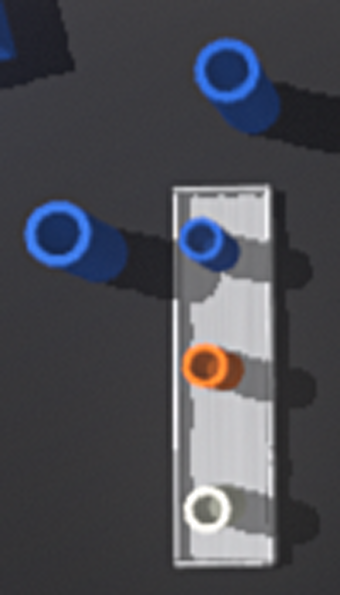

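View pics/c3.png

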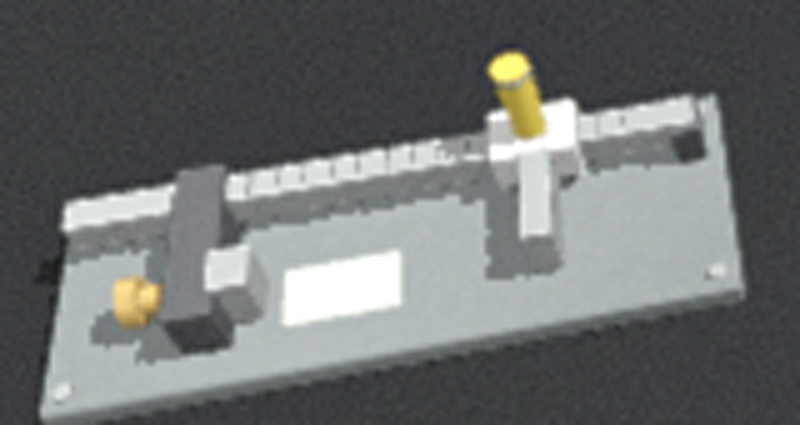

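View pics/c4.png

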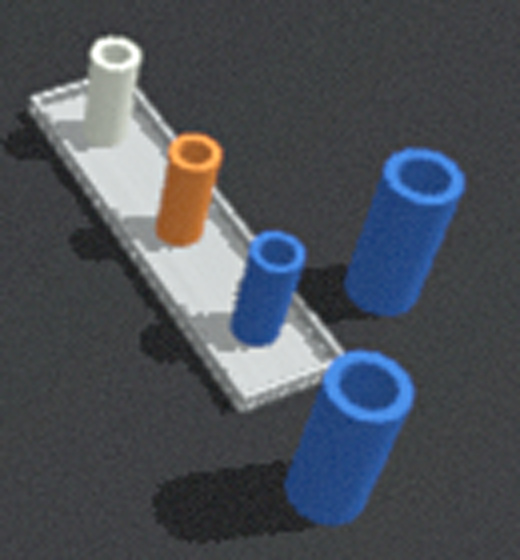

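```bash
python3 - <<'E'
import cv2,pickle,numpy as np
from scipy.optimize import least_squares
from h import proj,ray
a=pickle.load(open('top0.pkl','rb'));b=pickle.load(open('scene0.pkl','rb'))
def un(p,s,o): return (np.array(p,float)+.5)/s-.5+np.array(o)
# caliper corners: caliper coords
T=[((80,62),(60,150,14)),((742,160),(60,-150,14)),((712,428),(-60,-150,14)),((42,325),(-60,150,14)),
 ((403,164),(35,0,14)),((519,180),(35,-50,14)),((513,250),(5,-50,14)),((397,236),(5,0,14))]
S=[((42,408),(60,-150,14)),((740,287),(60,150,14)),((712,97),(-60,150,14)),
 ((285,325),(35,-50,14)),((402,301),(35,0,14)),((402,250),(5,0,14)),((284,268),(5,-50,14))]
tp=np.array([un(p,5.5,(290,195)) for p,_ in T]);tc=np.array([q for _,q in T],float)
sp=np.array([un(p,5,(50,160)) for p,_ in S]);sc=np.array([q for _,q in S],float)
def w(x,P):
    c,s=np.cos(x[2]),np.sin(x[2]);return np.array(P)@np.array([[c,-s,0],[s,c,0],[0,0,1]]).T+[x[0],x[1],0]
for nm,use in(('top',(1,0)),('scene',(0,1)),('both',(1,1))):
    f=lambda x:np.r_[use[0]*(proj(a,w(x,tc))-tp).ravel(),use[1]*(proj(b,w(x,sc))-sp).ravel()]
    r=least_squares(f,[400,-150,0],x_scale=[100,100,.1]);x=r.x
    print(nm,x[:2],np.degrees(x[2]),np.sqrt(np.mean(r.fun**2)*2), 'seat',w(x,[(20,-25,14)]))
np.save('cal.npy',x)
def tocal(P):
    c,s=np.cos(x[2]),np.sin(x[2]);d=np.array(P)[:2]-x[:2];return [c*d[0]+s*d[1],-s*d[0]+c*d[1]]
# adapter
for nm,p,q in(('blue',(202,240),(278,252)),('orange',(207,366),(195,151)),('white',(208,509),(115,54))):
    print(nm,ray(a,un(p,3.4,(105,100)),72),ray(b,un(q,4,(280,120)),72))
for nm,p,q in(('b1',(228,70),(424,179)),('b2',(58,233),(369,384))):
    print(nm,ray(a,un(p,3.4,(105,100)),90),ray(b,un(q,4,(280,120)),90))
P=ray(a,un((271,293),5.5,(290,195)),85);Q=ray(b,un((513,66),5,(50,160)),85)
print('post',P,tocal(P),Q,tocal(Q))
for nm,p,z in(('face up',(283,150),43),('face low',(272,250),43),('anv tl',(550,193),43),('anv bl',(545,243),43)):
    P=ray(a,un(p,5.5,(290,195)),z);print(nm,P,tocal(P))
for nm,p,z in(('anv end s',(262,292),14),('anv s top near',(253,285),43),('anv s',(248,246),43),('face s',(551,236),43)):
    P=ray(b,un(p,5,(50,160)),z);print(nm,P,tocal(P))
for nm,p in(('bottle',(279,137)),):print(nm,ray(a,p,100))
for p in((156.5,155),(185,155),(186,266),(157,266)):print('tray',ray(a,p,14))
E
```

```text
top [ 494.61547009 -148.71452384] -7.449612915844515 0.4849224791444857 seat [[ 511.20529928 -176.09659037   14.        ]]
scene [ 493.93702613 -148.55411078] -8.340854201335002 0.6223445441934935 seat [[ 510.09893484 -176.19091064   14.        ]]
both [ 494.39535534 -148.6602638 ] -7.753753954962581 0.8652040731193317 seat [[ 510.83960028 -176.1300073    14.        ]]
blue [644.00115647 322.58317653  72.        ] [646.0934462 323.0552174  72.       ]
orange [558.95234922 316.02487241  72.        ] [559.52103479 317.4492259   72.        ]
white [463.92070387 311.79269242  72.        ] [464.70541915 311.14528427  72.        ]
b1 [756.64448466 305.91937822  90.        ] [640.13645899 415.42723213  90.        ]
b2 [644.08528588 413.83948468  90.        ] [750.63868807 309.96304908  90.        ]
post [474.767989   -77.95219879  85.        ] [np.float64(-28.98755322429806), np.float64(67.41354258815151)] [474.78542457 -77.48232234  85.        ] [np.float64(-29.03367085097782), np.float64(67.88147531935445)]
face up [534.18871412 -92.26326619  43.        ] [np.float64(31.820681593804892), 
[... 378 characters left out ...]

anv end s [ 501.12831406 -210.72201005   14.        ] [np.float64(15.044512955520403), np.float64(-60.585936577627685)]
anv s top near [ 521.01380782 -206.03377754   43.        ] [np.float64(34.11567796113902), np.float64(-53.257699993023195)]
anv s [ 498.48612223 -206.53457636   43.        ] [np.float64(11.86152735011139), np.float64(-56.79326190216481)]
face s [540.0922512  -81.73324933  43.        ] [np.float64(36.24957681448831), np.float64(72.4803403483179)]
bottle [721.39292319  61.49592685 100.        ]
tray [689.19408746 354.2453027   14.        ]
tray [690.7696267  284.88946909  14.        ]
tray [422.38218872 273.4967561   14.        ]
tray [421.21719083 342.49168284  14.        ]
```

Face y is about 60, so slide is about 0. The anvil tip is at about y=-56 in caliper coordinates. Both cameras agree on blue at about (645, 323), beside orange at x=559, and the two large sleeves are outside the tray. I'll start moving, with the jaws opening along caliper x throughout.

>>> {"method": "move_arm", "body": {"series": [0.3, 29, 55, 0, 0, 0, 10, 0.3, 29, 55, 0, 0, 0, 10, 0.3, 29, 55, 0, 0, 0, 10, 0.3, 29, 55, 0, 0, 0, 10, 0.3, 29, 55, 0, 0, 0, 10], "grip_force": 15}}

```text
time_s: 0.72
eef_pos: [300.8, -328.0, 234.2]
tcp_rot: [[0.411, 0.911, -0.001], [0.911, -0.411, 0.001], [0.001, -0.001, -1.0]]
force: [0.6, 1.0, 0.1]
opening: 61.3
```

```bash
cat > st.py <<'E'
from h import *
s=ctrl.observe();R=s['tcp_rot'];p=s['eef_pos'];x=np.load('cal.npy')
c,sn=np.cos(x[2]),np.sin(x[2]);d=p[:2]-x[:2]
print('t',s['time_s'],'p',p.round(1),'cal',[round(c*d[0]+sn*d[1],1),round(-sn*d[0]+c*d[1],1)],'yang',np.degrees(np.arctan2(R[1,1],R[0,1])).round(2),'z',R[:,2].round(4),'F',s['force'].round(1),'M',s['ft_torque'].round(2),'op',round(s['opening'],1),'q',s['qpos'].round(0))
E
python3 st.py
python3 - <<'E'
import pickle
from h import *
a=pickle.load(open('top0.pkl','rb'));b=pickle.load(open('scene0.pkl','rb'))
un=lambda p,s,o:(np.array(p,float)+.5)/s-.5+np.array(o)
for z in(85,95,105,115):
  for p,q in(((228,70),(369,384)),((58,233),(424,179))): print(z,ray(a,un(p,3.4,(105,100)),z).round(0),ray(b,un(q,4,(280,120)),z).round(0))
E
```

```text
t 0.725 p [ 300.8 -328.   234.2] cal [np.float64(-167.7), np.float64(-203.8)] yang -24.3 z [-0.001   0.0012 -1.    ] F [0.6 1.  0.1] M [-0.03 -0.11 -0.02] op 61.3 q [-49.   9. 115.   0.  56. -25.]
85 [758. 307.  85.] [748. 313.  85.]
85 [645. 415.  85.] [636. 419.  85.]
95 [755. 305.  95.] [753. 307.  95.]
95 [643. 412.  95.] [644. 411.  95.]
105 [753. 303. 105.] [759. 301. 105.]
105 [642. 409. 105.] [651. 403. 105.]
115 [750. 301. 115.] [764. 295. 115.]
115 [641. 406. 115.] [658. 395. 115.]
```

>>> {"method": "move_arm", "body": {"series": [0.3, 29, 54, 0, 0, 0, 8.5, 0.3, 29, 54, 0, 0, 0, 8.2, 0.3, 29, 54, 0, 0, 0, 0, 0.3, 29, 54, 0, 0, 0, 0, 0.3, 29, 54, 0, 0, 0, 0]}}

```text
time_s: 1.35
eef_pos: [446.8, -51.5, 234.4]
tcp_rot: [[0.121, 0.993, 0.0], [0.993, -0.121, 0.0], [0.0, 0.0, -1.0]]
force: [0.3, -0.3, 0.3]
opening: 61.5
```

>>> {"method": "move_arm", "body": {"series": [0.3, 29, 54, 0, 0, 0, 0, 0.3, 29, 54, 0, 0, 0, 0, 0.3, 29, 54, 0, 0, 0, 0, 0.3, 29, 54, 0, 0, 0, 0, 0.3, 29, 54, 0, 0, 0, 0]}}

```text
time_s: 1.98
eef_pos: [592.4, 225.0, 233.6]
tcp_rot: [[0.119, 0.993, -0.001], [0.993, -0.119, -0.001], [-0.001, -0.0, -1.0]]
force: [1.7, -1.5, -0.6]
opening: 61.6
```

```bash
python3 st.py
```

```text
t 1.975 p [592.4 225.  233.6] cal [np.float64(46.7), np.float64(383.5)] yang -6.86 z [-6.e-04 -9.e-04 -1.e+00] F [ 1.7 -1.5 -0.6] M [-0.11 -0.05 -0.06] op 61.6 q [20. 25. 92. -0. 63. 27.]
```

>>> {"method": "move_arm", "body": {"series": [0.3, 26, 49, 0, 0, 0, -0.8, 0.3, 26.5, 49, 0, 0, 0, 0, 0.3, 0, 0, -50, 0, 0, 0, 0.3, 0, 0, 0, 0, 0, 0]}}

```text
time_s: 2.48
eef_pos: [646.5, 331.1, 180.3]
tcp_rot: [[0.129, 0.992, -0.002], [0.992, -0.129, -0.001], [-0.001, -0.001, -1.0]]
force: [-0.6, -0.8, -0.7]
opening: 61.6
```

```bash
python3 - <<'E'
from h import *
c=cam('top','top1')
cv2.imwrite('pics/c5.png',cv2.resize(c['image'][100:275,105:205,::-1],None,fx=3.4,fy=3.4,interpolation=cv2.INTER_CUBIC))
c=cam('scene','scene1')
cv2.imwrite('pics/c6.png',cv2.resize(c['image'][60:260,260:430,::-1],None,fx=3,fy=3,interpolation=cv2.INTER_CUBIC))
E
python3 st.py
```

```text
t 2.575 p [649.8 332.1 186.1] cal [np.float64(89.2), np.float64(497.3)] yang -7.46 z [ 0.0073  0.0033 -1.    ] F [ 0.4 -0.   0.1] M [-0.06 -0.12 -0.01] op 61.7 q [26. 36. 81. -0. 63. 34.]
```

View pics/c6.png

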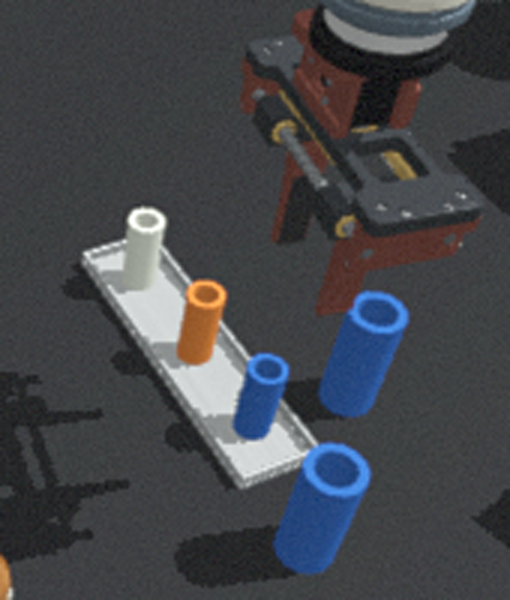

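>>> {"method": "move_arm", "body": {"series": [0.3, -4, -8, -20, 0, 0, 0, 0.3, 0, 0, -20, 0, 0, 0, 0.3, 0, 0, -10, 0, 0, 0, 0.3, 0, 0, 0, 0, 0, 0]}}

```text
time_s: 3.08
eef_pos: [649.6, 323.9, 142.6]
tcp_rot: [[0.132, 0.991, 0.017], [0.991, -0.132, 0.008], [0.01, 0.016, -1.0]]
force: [0.0, -0.5, 0.7]
opening: 61.6
```

```bash
python3 st.py
```

```text
t 3.075 p [649.6 323.9 142.6] cal [np.float64(90.0), np.float64(489.2)] yang -7.61 z [ 0.0171  0.0081 -0.9998] F [ 0.  -0.5  0.7] M [-0.08 -0.07  0.04] op 61.6 q [26. 38. 83. -0. 58. 33.]
```

```bash
cat >> st.py <<'E'
print('tilt fix ax,ay',np.degrees([R[1,2]*-1,R[0,2]]).round(2),'az to -7.7:',(-7.7-np.degrees(np.arctan2(R[1,1],R[0,1]))).round(2))
import sys
if len(sys.argv)>3:
    print('delta',(np.array([float(v) for v in sys.argv[1:4]])-p).round(1))
E
python3 st.py 645 322.8 53
```

```text
t 3.075 p [649.6 323.9 142.6] cal [np.float64(90.0), np.float64(489.2)] yang -7.61 z [ 0.0171  0.0081 -0.9998] F [ 0.  -0.5  0.7] M [-0.08 -0.07  0.04] op 61.6 q [26. 38. 83. -0. 58. 33.]
tilt fix ax,ay [-0.46  0.98] az to -7.7: -0.09
delta [ -4.6  -1.1 -89.6]
```

>>> {"method": "move_arm", "body": {"series": [0.3, -4.5, -1, 0, -0.5, 1, 0, 0.3, 0, 0, -20, 0, 0, 0, 0.3, 0, 0, 0, 0, 0, 0]}}

```text
time_s: 3.45
eef_pos: [645.4, 323.3, 122.6]
tcp_rot: [[0.132, 0.991, -0.0], [0.991, -0.132, -0.0], [-0.0, 0.0, -1.0]]
force: [0.3, -0.7, 0.4]
opening: 61.7
```

```bash
python3 st.py 645 322.8 53
```

```text
t 3.45 p [645.4 323.3 122.6] cal [np.float64(85.9), np.float64(488.1)] yang -7.6 z [-0.e+00 -4.e-04 -1.e+00] F [ 0.3 -0.7  0.4] M [-0.06 -0.02 -0.01] op 61.7 q [26. 39. 84. -0. 57. 33.]
tilt fix ax,ay [ 0.03 -0.  ] az to -7.7: -0.1
delta [ -0.4  -0.5 -69.6]
```

>>> {"method": "move_arm", "body": {"series": [0.3, 0, 0, -20, 0, 0, 0, 0.3, 0, 0, -20, 0, 0, 0, 0.3, 0, 0, -15, 0, 0, 0, 0.3, 0, 0, -8, 0, 0, 0, 0.3, 0, 0, 0, 0, 0, 0]}}

```text
time_s: 4.08
eef_pos: [644.5, 323.0, 53.4]
tcp_rot: [[0.132, 0.991, -0.002], [0.991, -0.132, -0.002], [-0.002, -0.002, -1.0]]
force: [-0.0, 0.7, 0.5]
opening: 61.1
```

```bash
python3 st.py 645 322.8 53; python3 - <<'E'
from h import *
c=cam('top','top2')
cv2.imwrite('pics/c7.png',cv2.resize(c['image'][100:275,105:205,::-1],None,fx=3.4,fy=3.4,interpolation=cv2.INTER_CUBIC))
c=cam('scene','scene2')
cv2.imwrite('pics/c8.png',cv2.resize(c['image'][80:260,280:420,::-1],None,fx=3.3,fy=3.3,interpolation=cv2.INTER_CUBIC))
E
```

```text
t 4.075 p [644.5 323.   53.4] cal [np.float64(85.1), np.float64(487.6)] yang -7.59 z [-0.0022 -0.0015 -1.    ] F [-0.   0.7  0.5] M [-0.03 -0.04 -0.01] op 61.1 q [26. 44. 85. -0. 51. 33.]
tilt fix ax,ay [ 0.09 -0.13] az to -7.7: -0.11
delta [ 0.5 -0.2 -0.4]
```

View pics/c8.png

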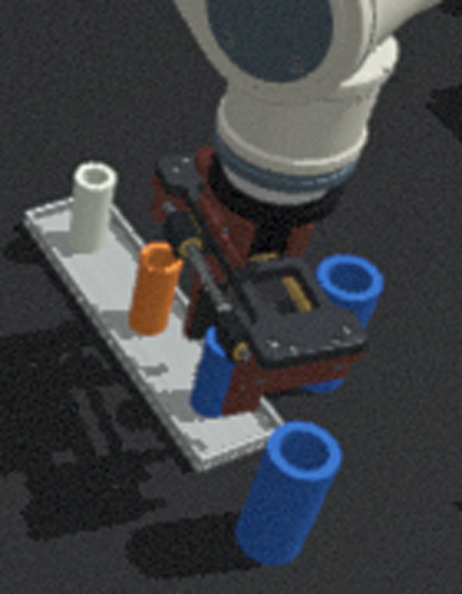

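The blue adapter (crop (212,375)) stands between the fingers and the neighbours are clear. Closing the gripper.

>>> {"method": "move_arm", "body": {"series": [1, 0, 0, 0, 0, 0, 0, 1, 0, 0, 0, 0, 0, 0, 1, 0, 0, 0, 0, 0, 0, 1, 0, 0, 0, 0, 0, 0, 1, 0, 0, 0, 0, 0, 0], "grip_force": 15}}

```text
time_s: 4.8
eef_pos: [646.3, 323.9, 56.9]
tcp_rot: [[0.132, 0.991, 0.003], [0.991, -0.132, 0.001], [0.001, 0.002, -1.0]]
force: [0.0, 0.2, 0.1]
opening: 29.5
```

```bash
python3 st.py 645 322.8 53
```

```text
t 4.8 p [646.3 323.9  56.9] cal [np.float64(86.8), np.float64(488.7)] yang -7.59 z [ 2.5e-03  8.0e-04 -1.0e+00] F [0.  0.2 0.1] M [ 0.01 -0.07 -0.03] op 29.5 q [26. 44. 85. -0. 51. 33.]
tilt fix ax,ay [-0.04  0.14] az to -7.7: -0.11
delta [-1.3 -1.1 -3.9]
```

>>> {"method": "move_arm", "body": {"series": [1, 0, 0, 10, 0, 0, 0, 1, 0, 0, 25, 0, 0, 0, 1, 0, 0, 35, 0, 0, 0, 1, 0, 0, 35, 0, 0, 0, 1, 0, 0, 10, 0, 0, 0]}}

```text
time_s: 5.42
eef_pos: [645.4, 323.4, 175.7]
tcp_rot: [[0.132, 0.991, 0.001], [0.991, -0.132, -0.0], [0.0, 0.001, -1.0]]
force: [-0.3, 0.4, -1.5]
opening: 29.7
```

```bash
python3 st.py 510 -182.1 170; python3 - <<'E'
from h import *
c=cam('top','top3')
c=cam('scene','scene3')
cv2.imwrite('pics/c9.png',cv2.resize(c['image'][40:260,260:430,::-1],None,fx=2.7,fy=2.7,interpolation=cv2.INTER_CUBIC))
E
```

```text
t 5.425 p [645.4 323.4 175.7] cal [np.float64(85.9), np.float64(488.1)] yang -7.59 z [ 9.e-04 -1.e-04 -1.e+00] F [-0.3  0.4 -1.5] M [ 0.   -0.04 -0.03] op 29.7 q [26. 36. 82. -0. 62. 33.]
tilt fix ax,ay [0.   0.05] az to -7.7: -0.11
delta [-135.4 -505.5   -5.7]
```

View pics/c9.png

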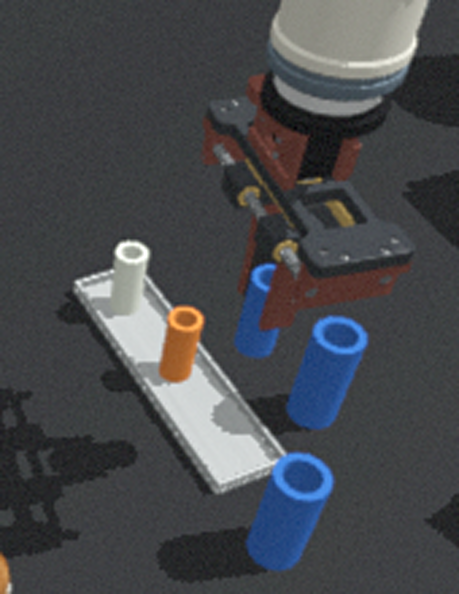

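>>> {"method": "move_arm", "body": {"series": [1, -6, -23, 0, 0, 0, 0, 1, -12, -45, 0, 0, 0, 0, 1, -12, -45, 0, 0, 0, 0, 1, -12, -45, 0, 0, 0, 0, 1, -12, -45, 0, 0, 0, 0]}}

```text
time_s: 6.15
eef_pos: [584.6, 116.6, 164.9]
tcp_rot: [[0.127, 0.992, -0.012], [0.992, -0.127, -0.004], [-0.005, -0.011, -1.0]]
force: [1.0, -0.8, -0.9]
opening: 30.2
```

>>> {"method": "move_arm", "body": {"series": [1, -12, -45, 0, 0, 0, 0, 1, -12, -45, 0, 0, 0, 0, 1, -12, -45, 0, 0, 0, 0, 1, -12, -45, 0, 0, 0, 0, 1, -11, -40, 0, 0, 0, 0]}}

```text
time_s: 6.78
eef_pos: [517.5, -110.3, 156.9]
tcp_rot: [[0.126, 0.992, -0.025], [0.992, -0.126, -0.003], [-0.007, -0.024, -1.0]]
force: [0.4, -1.2, -0.8]
opening: 29.5
```

```bash
python3 st.py 510 -182.1 170
```

```text
t 6.775 p [ 517.5 -110.3  156.9] cal [np.float64(17.8), np.float64(41.1)] yang -7.27 z [-0.0245 -0.0035 -0.9997] F [ 0.4 -1.2 -0.8] M [-0.05 -0.12 -0.05] op 29.5 q [-13.  23. 108.  -1.  50.  -5.]
tilt fix ax,ay [ 0.2 -1.4] az to -7.7: -0.43
delta [ -7.5 -71.8  13.1]
```

>>> {"method": "move_arm", "body": {"series": [1, -3, -25, 0, 0.2, -1.4, -0.4, 1, -2, -20, 0, 0, 0, 0, 1, -1, -12, 0, 0, 0, 0, 1, 0, -5, 0, 0, 0, 0, 1, 0, 0, 0, 0, 0, 0]}}

```text
time_s: 7.4
eef_pos: [506.5, -175.3, 151.1]
tcp_rot: [[0.138, 0.99, -0.009], [0.99, -0.138, 0.004], [0.002, -0.01, -1.0]]
force: [0.3, -0.3, -0.8]
opening: 29.6
```

```bash
python3 st.py 510 -182.1 150
```

```text
t 7.4 p [ 506.5 -175.3  151.1] cal [np.float64(15.6), np.float64(-24.8)] yang -7.92 z [-0.0093  0.0035 -1.    ] F [ 0.3 -0.3 -0.8] M [-0.03 -0.05  0.02] op 29.6 q [-20.  24. 108.   0.  49. -12.]
tilt fix ax,ay [-0.2  -0.54] az to -7.7: 0.22
delta [ 3.5 -6.8 -1.1]
```

>>> {"method": "move_arm", "body": {"series": [1, 3.5, -6.5, 0, -0.2, -0.5, 0.2, 1, 0, 0, -15, 0, 0, 0, 1, 0, 0, -15, 0, 0, 0, 1, 0, 0, -10, 0, 0, 0, 1, 0, 0, 0, 0, 0, 0]}}

```text
time_s: 8.02
eef_pos: [509.9, -180.2, 107.3]
tcp_rot: [[0.132, 0.991, -0.002], [0.991, -0.132, 0.001], [0.0, -0.002, -1.0]]
force: [0.1, 0.3, 0.0]
opening: 29.5
```

```bash
python3 st.py 510 -182.1 90;  python3 - <<'E'
from h import *
c=cam('top','top4')
cv2.imwrite('pics/c10.png',cv2.resize(c['image'][180:290,280:440,::-1],None,fx=4.5,fy=4.5,interpolation=cv2.INTER_CUBIC))
c=cam('scene','scene4')
cv2.imwrite('pics/c11.png',cv2.resize(c['image'][100:255,30:220,::-1],None,fx=3.8,fy=3.8,interpolation=cv2.INTER_CUBIC))
E
```

```text
t 8.025 p [ 509.9 -180.2  107.3] cal [np.float64(19.7), np.float64(-29.2)] yang -7.56 z [-1.6e-03  6.0e-04 -1.0e+00] F [0.1 0.3 0. ] M [ 0.01 -0.08 -0.  ] op 29.5 q [-21.  28. 109.  -0.  43. -13.]
tilt fix ax,ay [-0.04 -0.09] az to -7.7: -0.14
delta [  0.1  -1.9 -17.3]
```

View pics/c11.png

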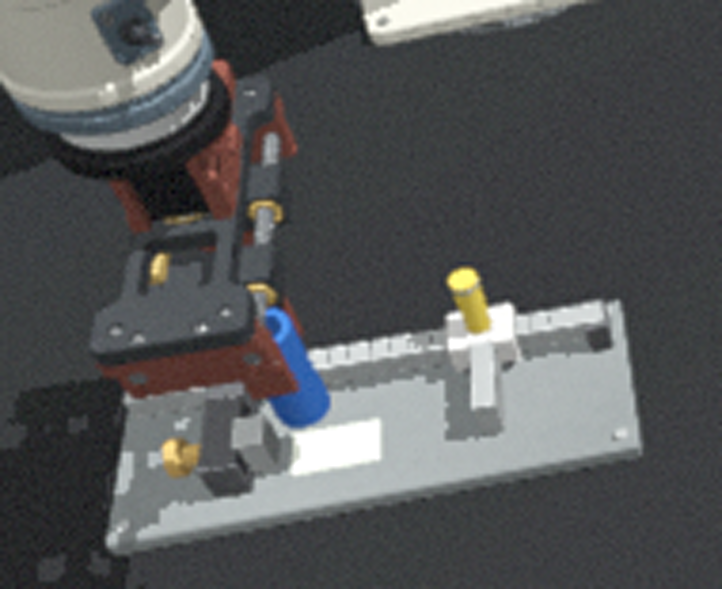

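View pics/c10.png

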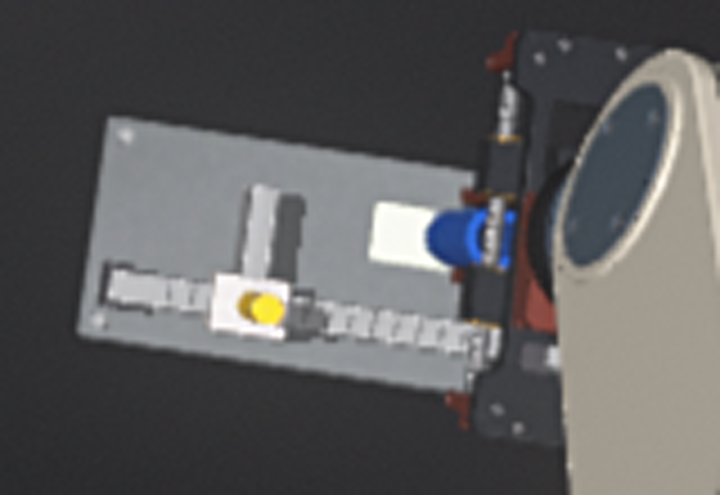

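```bash
python3 - <<'E'
import pickle
from h import *
for n,s,o in(('top4',4.5,(280,180)),('scene4',3.8,(30,100))):
    c=pickle.load(open(n+'.pkl','rb'))
    for base in((510,-180.8,57),(510,-180.8,125)):
        P=np.array([[base[0]+15*np.cos(t),base[1]+15*np.sin(t),base[2]] for t in np.linspace(0,6.28,9)])
        uv=proj(c,P); print(n,base,((uv-o+.5)*s-.5).round(0).tolist())
E
```

```text
top4 (510, -180.8, 57) [[453.0, 211.0], [432.0, 219.0], [424.0, 239.0], [433.0, 260.0], [453.0, 269.0], [473.0, 261.0], [482.0, 240.0], [473.0, 220.0], [453.0, 211.0]]
top4 (510, -180.8, 125) [[497.0, 210.0], [476.0, 218.0], [467.0, 240.0], [476.0, 263.0], [498.0, 272.0], [520.0, 263.0], [529.0, 241.0], [519.0, 219.0], [498.0, 210.0]]
scene4 (510, -180.8, 57) [[307.0, 422.0], [325.0, 411.0], [332.0, 395.0], [322.0, 383.0], [302.0, 383.0], [283.0, 394.0], [277.0, 410.0], [286.0, 422.0], [307.0, 422.0]]
scene4 (510, -180.8, 125) [[263.0, 344.0], [283.0, 332.0], [290.0, 316.0], [280.0, 304.0], [259.0, 304.0], [238.0, 315.0], [231.0, 331.0], [241.0, 343.0], [263.0, 344.0]]
```

Projecting an upright cylinder matches the picture (scene bottom at 332 predicted, 328 seen), so the adapter hangs upright. Lowering.

>>> {"method": "move_arm", "body": {"series": [1, 0, -1, -15, 0, 0, -0.1, 1, 0, 0, -12, 0, 0, 0, 1, 0, 0, -7, 0, 0, 0, 1, 0, 0, -2, 0, 0, 0]}}

```text
time_s: 8.62
eef_pos: [510.9, -181.8, 70.3]
tcp_rot: [[0.134, 0.991, 0.001], [0.991, -0.134, -0.0], [-0.0, 0.001, -1.0]]
force: [0.0, -0.1, -0.2]
opening: 29.8
```

```bash
python3 st.py 510 -182.1 64.5
```

```text
t 8.625 p [ 510.9 -181.8   70.3] cal [np.float64(20.9), np.float64(-30.6)] yang -7.68 z [ 1.1e-03 -5.0e-04 -1.0e+00] F [ 0.  -0.1 -0.2] M [-0.06 -0.06  0.04] op 29.8 q [-21.  32. 109.  -0.  39. -13.]
tilt fix ax,ay [0.03 0.06] az to -7.7: -0.02
delta [-0.9 -0.3 -5.8]
```

>>> {"method": "move_arm", "body": {"series": [1, -0.5, 0, -2, 0, 0, 0, 1, 0, 0, -1.5, 0, 0, 0]}}

```text
time_s: 8.88
eef_pos: [510.5, -181.9, 66.7]
tcp_rot: [[0.134, 0.991, 0.001], [0.991, -0.134, -0.001], [-0.0, 0.001, -1.0]]
force: [-2.9, -0.4, 11.9]
opening: 29.3
```

>>> {"method": "move_arm", "body": {"series": [1, 0, 0, -1, 0, 0, 0]}}

```text
time_s: 9.0
eef_pos: [510.6, -182.0, 66.6]
tcp_rot: [[0.134, 0.991, 0.001], [0.991, -0.134, -0.001], [-0.0, 0.001, -1.0]]
force: [-4.8, 1.3, 18.1]
opening: 29.6
```

>>> {"method": "move_arm", "body": {"series": [1, 0, 0, -1, 0, 0, 0]}}

```text
time_s: 9.12
eef_pos: [510.6, -182.0, 66.7]
tcp_rot: [[0.134, 0.991, 0.001], [0.991, -0.134, -0.001], [-0.001, 0.001, -1.0]]
force: [-4.3, 1.8, 10.3]
opening: 29.8
```

>>> {"method": "move_arm", "body": {"series": [1, 0, 0, -1, 0, 0, 0]}}

```text
time_s: 9.25
eef_pos: [510.6, -182.0, 66.7]
tcp_rot: [[0.134, 0.991, 0.002], [0.991, -0.134, -0.001], [-0.001, 0.002, -1.0]]
force: [-3.1, 2.1, 8.5]
opening: 30.0
```

>>> {"method": "move_arm", "body": {"series": [1, 0, 0, 0.3, 0, 0, 0, 0.3, 0, 0, 0, 0, 0, 0, 0.3, 0, 0, 0, 0, 0, 0, 0.3, 0, 0, 0, 0, 0, 0]}}

```text
time_s: 9.75
eef_pos: [511.2, -182.2, 67.7]
tcp_rot: [[0.134, 0.991, 0.003], [0.991, -0.134, -0.001], [-0.001, 0.004, -1.0]]
force: [-0.3, 0.3, 0.0]
opening: 56.2
```

```bash
python3 st.py 510 -182.1 150
```

```text
t 9.75 p [ 511.2 -182.2   67.7] cal [np.float64(21.2), np.float64(-31.0)] yang -7.68 z [ 0.0034 -0.0015 -1.    ] F [-0.3  0.3  0. ] M [-0.03 -0.06 -0.02] op 56.2 q [-21.  32. 109.  -0.  39. -13.]
tilt fix ax,ay [0.08 0.19] az to -7.7: -0.02
delta [-1.2  0.1 82.3]
```

>>> {"method": "move_arm", "body": {"series": [0.3, 0, 0, 12, 0, 0, 0, 0.3, 0, 0, 20, 0, 0, 0, 0.3, 0, 0, 25, 0, 0, 0, 0.3, 0, 0, 20, 0, 0, 0, 0.3, 0, 0, 5, 0, 0, 0]}}

```text
time_s: 10.38
eef_pos: [511.1, -182.2, 154.2]
tcp_rot: [[0.134, 0.991, 0.003], [0.991, -0.134, -0.001], [-0.001, 0.004, -1.0]]
force: [0.5, -1.0, 0.2]
opening: 61.2
```

>>> {"method": "move_arm", "body": {"series": [1, -4, 17, 0, 0, 0, 0, 1, -8, 35, 0, 0, 0, 0, 1, -8, 35, 0, 0, 0, 0, 1, -6, 25, 0, 0, 0, 0, 1, -2, 10, 0, 0, 0, 0]}}

```text
time_s: 11.0
eef_pos: [478.4, -53.9, 151.6]
tcp_rot: [[0.135, 0.991, -0.002], [0.991, -0.135, -0.0], [-0.0, -0.001, -1.0]]
force: [-1.1, -0.7, -0.4]
opening: 14.8
```

```bash
python3 st.py 478.2 -45.6 68;  python3 - <<'E'
from h import *
c=cam('top','top5')
cv2.imwrite('pics/c12.png',cv2.resize(c['image'][180:290,280:440,::-1],None,fx=4.5,fy=4.5,interpolation=cv2.INTER_CUBIC))
c=cam('scene','scene5')
cv2.imwrite('pics/c13.png',cv2.resize(c['image'][100:255,30:220,::-1],None,fx=3.8,fy=3.8,interpolation=cv2.INTER_CUBIC))
E
```

```text
t 11.0 p [478.4 -53.9 151.6] cal [np.float64(-28.7), np.float64(91.8)] yang -7.77 z [-1.5e-03 -2.0e-04 -1.0e+00] F [-1.1 -0.7 -0.4] M [ 0.01 -0.08  0.02] op 14.8 q [ -8.  20. 115.  -0.  46.  -0.]
tilt fix ax,ay [ 0.01 -0.09] az to -7.7: 0.07
delta [ -0.2   8.3 -83.6]
```

View pics/c13.png

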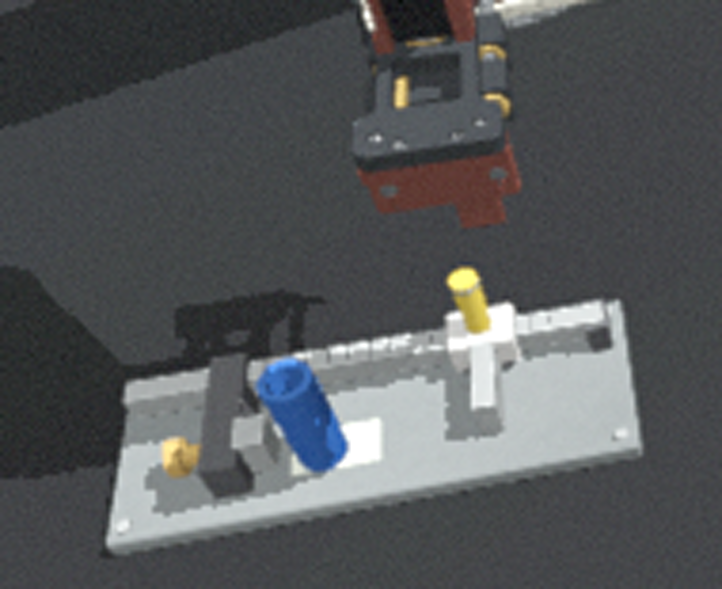

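View pics/c12.png

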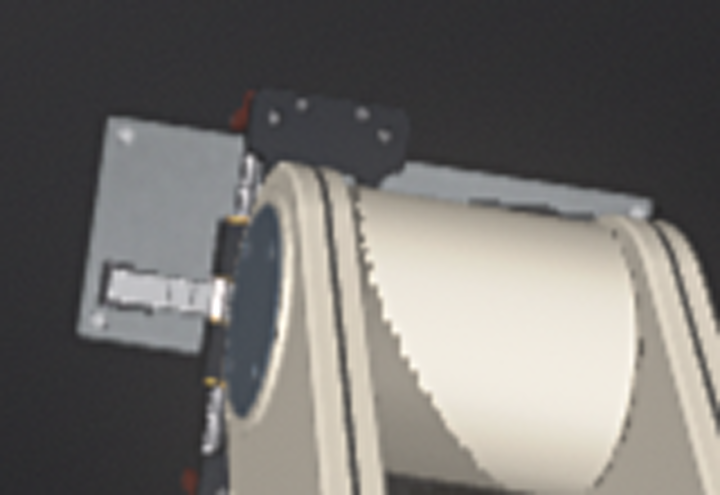

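```bash
python3 - <<'E'
import pickle
from h import *
for n,s,o in(('scene5',3.8,(30,100)),):
    c=pickle.load(open(n+'.pkl','rb'))
    for base in((510.5,-182,14),(510.5,-182,82)):
        P=np.array([[base[0]+15*np.cos(t),base[1]+15*np.sin(t),base[2]] for t in np.linspace(0,6.28,9)])
        print(base,((proj(c,P)-o+.5)*s-.5).round(0).tolist())
E
```

```text
(510.5, -182, 14) [[329.0, 467.0], [347.0, 456.0], [353.0, 440.0], [343.0, 429.0], [324.0, 429.0], [307.0, 439.0], [300.0, 455.0], [310.0, 467.0], [329.0, 467.0]]
(510.5, -182, 82) [[289.0, 396.0], [308.0, 385.0], [315.0, 368.0], [305.0, 357.0], [285.0, 356.0], [265.0, 367.0], [258.0, 383.0], [268.0, 396.0], [289.0, 396.0]]
```

>>> {"method": "move_arm", "body": {"series": [1, 0, 8, -12, 0, 0, 0, 1, 0, 0, -20, 0, 0, 0, 1, 0, 0, -20, 0, 0, 0, 1, 0, 0, -15, 0, 0, 0, 1, 0, 0, -7, 0, 0, 0]}}

```text
time_s: 11.72
eef_pos: [479.9, -47.7, 73.3]
tcp_rot: [[0.139, 0.99, 0.0], [0.99, -0.139, -0.001], [-0.001, 0.0, -1.0]]
force: [-0.1, 0.2, 0.2]
opening: 0.5
```

```bash
python3 st.py 478.2 -45.6 68;  python3 - <<'E'
from h import *
c=cam('scene','scene6')
cv2.imwrite('pics/c14.png',cv2.resize(c['image'][100:255,30:220,::-1],None,fx=3.8,fy=3.8,interpolation=cv2.INTER_CUBIC))
E
```

```text
t 11.725 p [479.9 -47.7  73.3] cal [np.float64(-28.0), np.float64(98.1)] yang -7.97 z [ 1.e-04 -7.e-04 -1.e+00] F [-0.1  0.2  0.2] M [-0.08 -0.05 -0.  ] op 0.5 q [ -7.  28. 117.  -0.  35.   1.]
tilt fix ax,ay [0.04 0.01] az to -7.7: 0.27
delta [-1.7  2.1 -5.3]
```

View pics/c14.png

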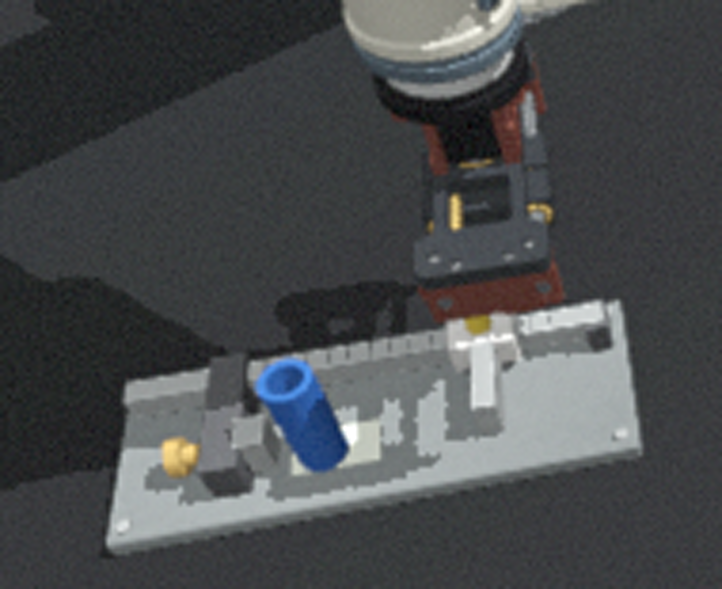

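>>> {"method": "move_arm", "body": {"series": [1, -2, 0, -4, 0, 0, 0.2, 1, -0.5, -4, 0, 0, 0, 0, 1, -0.4, -3, 0, 0, 0, 0, 1, -0.3, -2, 0, 0, 0, 0]}}

```text
time_s: 12.28
eef_pos: [477.2, -57.5, 69.7]
tcp_rot: [[0.135, 0.991, 0.002], [0.991, -0.135, -0.001], [-0.001, 0.002, -1.0]]
force: [1.4, 0.4, 0.6]
opening: 0.9
```

```bash
python3 st.py
```

```text
t 12.275 p [477.2 -57.5  69.7] cal [np.float64(-29.4), np.float64(88.0)] yang -7.76 z [ 1.7e-03 -9.0e-04 -1.0e+00] F [1.4 0.4 0.6] M [-0.08 -0.06  0.01] op 0.9 q [ -8.  28. 117.  -0.  35.  -0.]
tilt fix ax,ay [0.05 0.1 ] az to -7.7: 0.06
```

>>> {"method": "move_arm", "body": {"series": [1, -0.2, -1.5, 0, 0, 0, 0, 1, -0.2, -1.5, 0, 0, 0, 0]}}

```text
time_s: 12.52
eef_pos: [476.9, -60.6, 70.0]
tcp_rot: [[0.136, 0.991, 0.002], [0.991, -0.136, -0.001], [-0.0, 0.002, -1.0]]
force: [0.4, 1.1, -0.7]
opening: 0.3
```

```bash
python3 st.py
```

```text
t 12.525 p [476.9 -60.6  70. ] cal [np.float64(-29.2), np.float64(84.9)] yang -7.8 z [ 2.3e-03 -5.0e-04 -1.0e+00] F [ 0.4  1.1 -0.7] M [ 0.39 -0.17 -0.01] op 0.3 q [ -9.  28. 117.  -0.  35.  -1.]
tilt fix ax,ay [0.03 0.13] az to -7.7: 0.1
```

>>> {"method": "move_arm", "body": {"series": [1, -0.2, -1.5, 0, 0, 0, 0, 1, -0.3, -2, 0, 0, 0, 0, 1, -0.3, -2, 0, 0, 0, 0, 1, -0.3, -2, 0, 0, 0, 0, 1, -0.3, -2, 0, 0, 0, 0]}}

```text
time_s: 13.15
eef_pos: [475.6, -70.4, 69.9]
tcp_rot: [[0.136, 0.991, 0.002], [0.991, -0.136, -0.0], [0.0, 0.002, -1.0]]
force: [0.4, 1.6, -1.3]
opening: 0.4
```

```bash
python3 st.py
```

```text
t 13.15 p [475.6 -70.4  69.9] cal [np.float64(-29.2), np.float64(75.0)] yang -7.79 z [ 2.5e-03 -2.0e-04 -1.0e+00] F [ 0.4  1.6 -1.3] M [ 0.31 -0.16 -0.05] op 0.4 q [-10.  28. 117.   0.  35.  -2.]
tilt fix ax,ay [0.01 0.14] az to -7.7: 0.09
```

>>> {"method": "move_arm", "body": {"series": [1, -0.3, -2.5, 0, 0, 0, 0, 1, -0.3, -2.5, 0, 0, 0, 0, 1, -0.3, -2.5, 0, 0, 0, 0, 1, -0.3, -2.5, 0, 0, 0, 0, 1, -0.3, -2.5, 0, 0, 0, 0]}}

```text
time_s: 13.78
eef_pos: [473.8, -83.8, 69.9]
tcp_rot: [[0.136, 0.991, 0.002], [0.991, -0.136, -0.0], [0.0, 0.002, -1.0]]
force: [1.0, 2.9, -0.4]
opening: 0.3
```

```bash
python3 st.py
```

```text
t 13.775 p [473.8 -83.8  69.9] cal [np.float64(-29.2), np.float64(61.5)] yang -7.79 z [ 2.2e-03 -2.0e-04 -1.0e+00] F [ 1.   2.9 -0.4] M [ 0.32 -0.16 -0.02] op 0.3 q [-11.  28. 117.   0.  35.  -4.]
tilt fix ax,ay [0.01 0.13] az to -7.7: 0.09
```

>>> {"method": "move_arm", "body": {"series": [1, -0.4, -3, 0, 0, 0, 0, 1, -0.4, -3, 0, 0, 0, 0, 1, -0.4, -3, 0, 0, 0, 0, 1, -0.4, -3, 0, 0, 0, 0, 1, -0.4, -3, 0, 0, 0, 0]}}

```text
time_s: 14.4
eef_pos: [471.6, -99.8, 69.9]
tcp_rot: [[0.136, 0.991, 0.002], [0.991, -0.136, -0.0], [0.0, 0.002, -1.0]]
force: [1.7, 1.5, -0.4]
opening: 0.6
```

>>> {"method": "move_arm", "body": {"series": [1, -0.4, -3, 0, 0, 0, 0, 1, -0.4, -3, 0, 0, 0, 0, 1, -0.4, -3, 0, 0, 0, 0, 1, -0.4, -3, 0, 0, 0, 0, 1, -0.3, -2, 0, 0, 0, 0]}}

```text
time_s: 15.02
eef_pos: [469.6, -114.9, 69.9]
tcp_rot: [[0.136, 0.991, 0.002], [0.991, -0.136, -0.0], [0.0, 0.002, -1.0]]
force: [0.4, 1.7, -1.1]
opening: 0.3
```

```bash
python3 st.py;  python3 - <<'E'
from h import *
c=cam('scene','scene7')
cv2.imwrite('pics/c15.png',cv2.resize(c['image'][100:255,30:220,::-1],None,fx=3.8,fy=3.8,interpolation=cv2.INTER_CUBIC))
E
```

```text
t 15.025 p [ 469.6 -114.9   69.9] cal [np.float64(-29.1), np.float64(30.1)] yang -7.79 z [ 2.2e-03 -2.0e-04 -1.0e+00] F [ 0.4  1.7 -1.1] M [ 0.29 -0.11 -0.02] op 0.3 q [-15.  28. 117.   0.  35.  -7.]
tilt fix ax,ay [0.01 0.12] az to -7.7: 0.09
```

View pics/c15.png

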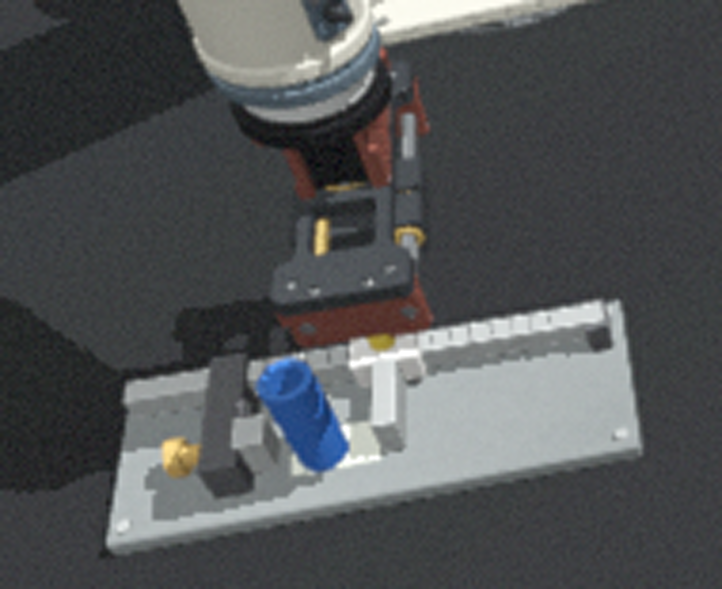

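>>> {"method": "move_arm", "body": {"series": [1, -0.3, -2.5, 0, 0, 0, 0, 1, -0.3, -2.5, 0, 0, 0, 0, 1, -0.3, -2.5, 0, 0, 0, 0, 1, -0.3, -2.5, 0, 0, 0, 0, 1, -0.3, -2, 0, 0, 0, 0]}}

```text
time_s: 15.7
eef_pos: [467.9, -127.7, 69.9]
tcp_rot: [[0.136, 0.991, 0.002], [0.991, -0.136, -0.0], [0.0, 0.002, -1.0]]
force: [0.7, 2.1, -0.6]
opening: 0.5
```

>>> {"method": "move_arm", "body": {"series": [1, -0.2, -1.5, 0, 0, 0, 0, 1, -0.2, -1.5, 0, 0, 0, 0, 1, -0.15, -1, 0, 0, 0, 0, 1, -0.15, -1, 0, 0, 0, 0, 1, -0.15, -1, 0, 0, 0, 0]}}

```text
time_s: 16.32
eef_pos: [467.0, -134.2, 69.9]
tcp_rot: [[0.136, 0.991, 0.002], [0.991, -0.136, -0.0], [0.0, 0.002, -1.0]]
force: [0.3, 2.6, -1.0]
opening: 0.2
```

>>> {"method": "move_arm", "body": {"series": [1, -0.15, -1, 0, 0, 0, 0, 1, -0.15, -1, 0, 0, 0, 0, 1, -0.15, -1, 0, 0, 0, 0]}}

```text
time_s: 16.7
eef_pos: [466.6, -137.2, 69.9]
tcp_rot: [[0.135, 0.991, 0.002], [0.991, -0.135, -0.0], [0.0, 0.002, -1.0]]
force: [1.4, 2.7, -1.4]
opening: 0.4
```

```bash
python3 st.py;  python3 - <<'E'
from h import *
c=cam('scene','scene8')
cv2.imwrite('pics/c16.png',cv2.resize(c['image'][170:245,60:160,::-1],None,fx=7,fy=7,interpolation=cv2.INTER_CUBIC))
E
```

```text
t 16.7 p [ 466.6 -137.2   69.9] cal [np.float64(-29.1), np.float64(7.6)] yang -7.79 z [ 2.1e-03 -1.0e-04 -1.0e+00] F [ 1.4  2.7 -1.4] M [ 0.36 -0.23 -0.01] op 0.4 q [-18.  29. 116.   0.  35. -10.]
tilt fix ax,ay [0.   0.12] az to -7.7: 0.09
```

View pics/c16.png

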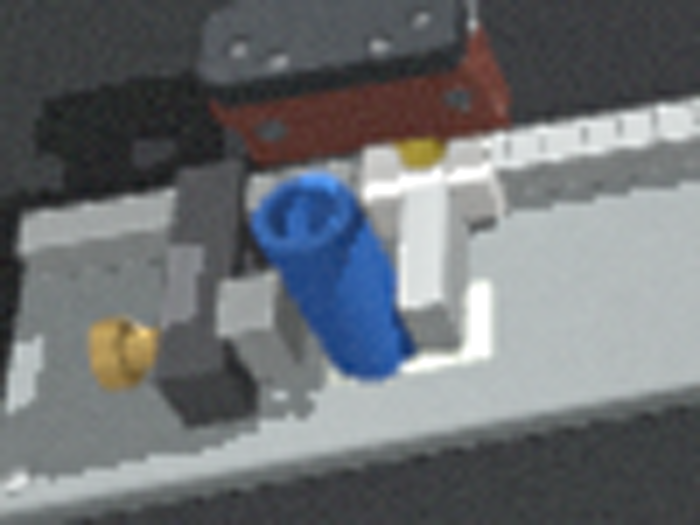

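>>> {"method": "move_arm", "body": {"series": [1, -0.1, -0.7, 0, 0, 0, 0, 1, -0.1, -0.7, 0, 0, 0, 0, 1, -0.1, -0.7, 0, 0, 0, 0, 1, -0.1, -0.7, 0, 0, 0, 0, 1, -0.1, -0.7, 0, 0, 0, 0]}}

```text
time_s: 17.38
eef_pos: [466.0, -141.1, 69.9]
tcp_rot: [[0.135, 0.991, 0.002], [0.991, -0.135, -0.0], [0.0, 0.002, -1.0]]
force: [0.5, 2.9, -0.1]
opening: 0.4
```

```bash
python3 st.py;  python3 - <<'E'
from h import *
c=cam('scene','scene9')
cv2.imwrite('pics/c17.png',cv2.resize(c['image'][170:245,60:160,::-1],None,fx=7,fy=7,interpolation=cv2.INTER_CUBIC))
E
```

```text
t 17.375 p [ 466.  -141.1   69.9] cal [np.float64(-29.1), np.float64(3.7)] yang -7.79 z [ 2.2e-03 -1.0e-04 -1.0e+00] F [ 0.5  2.9 -0.1] M [ 0.43 -0.2  -0.03] op 0.4 q [-18.  29. 116.   0.  35. -11.]
tilt fix ax,ay [0.01 0.12] az to -7.7: 0.09
```

View pics/c17.png

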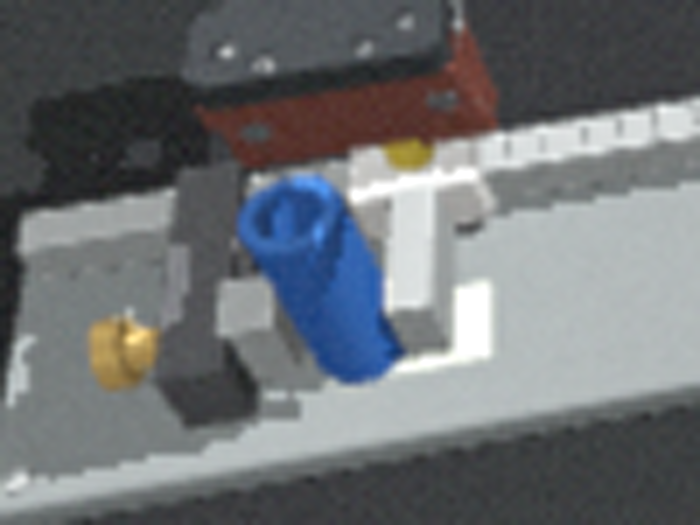

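>>> {"method": "move_arm", "body": {"series": [1, -0.1, -0.7, 0, 0, 0, 0, 1, -0.1, -0.7, 0, 0, 0, 0, 1, -0.1, -0.6, 0, 0, 0, 0]}}

```text
time_s: 17.8
eef_pos: [465.7, -143.2, 69.9]
tcp_rot: [[0.135, 0.991, 0.002], [0.991, -0.135, -0.0], [0.0, 0.002, -1.0]]
force: [1.3, 3.6, -0.4]
opening: 0.6
```

>>> {"method": "move_arm", "body": {"series": [1, -0.1, -0.6, 0, 0, 0, 0, 1, -0.1, -0.5, 0, 0, 0, 0]}}

```text
time_s: 18.05
eef_pos: [465.5, -144.1, 69.9]
tcp_rot: [[0.136, 0.991, 0.002], [0.991, -0.136, 0.0], [0.001, 0.002, -1.0]]
force: [0.7, 5.3, 0.0]
opening: 0.4
```

>>> {"method": "move_arm", "body": {"series": [1, -0.07, -0.5, 0, 0, 0, 0, 1, -0.07, -0.5, 0, 0, 0, 0]}}

```text
time_s: 18.3
eef_pos: [465.4, -144.4, 69.9]
tcp_rot: [[0.136, 0.991, 0.002], [0.991, -0.136, 0.001], [0.002, 0.002, -1.0]]
force: [1.8, 5.8, 0.3]
opening: 0.3
```

>>> {"method": "move_arm", "body": {"series": [1, -0.07, -0.5, 0, 0, 0, 0]}}

```text
time_s: 18.42
eef_pos: [465.4, -144.6, 70.0]
tcp_rot: [[0.137, 0.991, 0.002], [0.991, -0.137, 0.002], [0.002, 0.002, -1.0]]
force: [1.6, 7.0, 0.7]
opening: 0.8
```

```bash
python3 st.py;  python3 - <<'E'
from h import *
c=cam('scene','scene10')
cv2.imwrite('pics/c18.png',cv2.resize(c['image'][170:245,60:160,::-1],None,fx=7,fy=7,interpolation=cv2.INTER_CUBIC))
E
```

```text
t 18.425 p [ 465.4 -144.6   70. ] cal [np.float64(-29.3), np.float64(0.1)] yang -7.85 z [ 0.0021  0.002  -1.    ] F [1.6 7.  0.7] M [ 1.08 -0.34  0.05] op 0.8 q [-19.  29. 116.   0.  35. -11.]
tilt fix ax,ay [-0.11  0.12] az to -7.7: 0.15
```

View pics/c18.png

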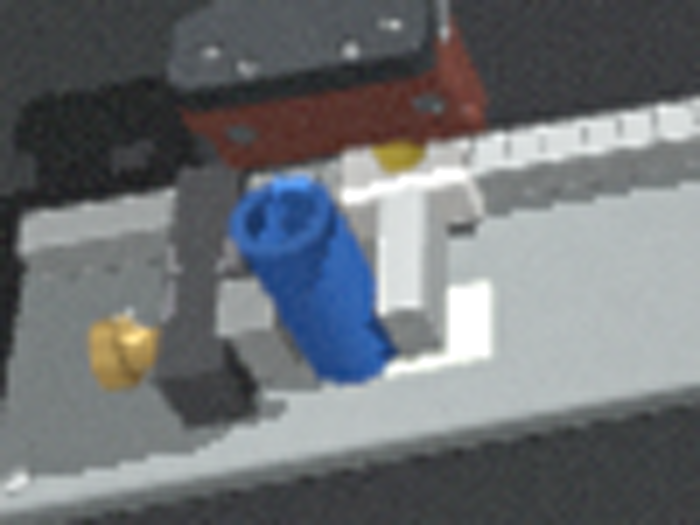

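Force is 7 N along the beam, which less the ~2.2 N drag is about 5 N of squeeze. Both sides touch. I'll hold briefly.

>>> {"method": "move_arm", "body": {"series": [1, -0.03, -0.25, 0, 0, 0, 0, 1, -0.03, -0.25, 0, 0, 0, 0]}}

```text
time_s: 18.73
eef_pos: [465.4, -144.4, 70.0]
tcp_rot: [[0.137, 0.991, 0.002], [0.991, -0.137, 0.003], [0.003, 0.002, -1.0]]
force: [0.9, 3.9, -1.0]
opening: 0.4
```

```bash
python3 st.py
```

```text
t 18.725 p [ 465.4 -144.4   70. ] cal [np.float64(-29.3), np.float64(0.3)] yang -7.86 z [ 0.0022  0.0028 -1.    ] F [ 0.9  3.9 -1. ] M [ 0.79 -0.36 -0.01] op 0.4 q [-19.  29. 116.   0.  35. -11.]
tilt fix ax,ay [-0.16  0.13] az to -7.7: 0.16
```

>>> {"method": "move_arm", "body": {"series": [1, -0.08, -0.55, 0, 0, 0, 0, 1, -0.08, -0.55, 0, 0, 0, 0]}}

```text
time_s: 18.98
eef_pos: [465.4, -144.7, 70.0]
tcp_rot: [[0.137, 0.991, 0.002], [0.991, -0.137, 0.004], [0.004, 0.002, -1.0]]
force: [2.2, 7.0, -0.3]
opening: 0.3
```

>>> {"method": "move_arm", "body": {"series": [1, -0.08, -0.55, 0, 0, 0, 0, 1, -0.08, -0.55, 0, 0, 0, 0]}}

```text
time_s: 19.23
eef_pos: [465.3, -144.7, 70.0]
tcp_rot: [[0.138, 0.99, 0.002], [0.99, -0.138, 0.005], [0.006, 0.002, -1.0]]
force: [2.9, 7.5, 0.3]
opening: 0.5
```

>>> {"method": "move_arm", "body": {"series": [1, -0.08, -0.55, 0, 0, 0, 0, 1, -0.08, -0.55, 0, 0, 0, 0]}}

```text
time_s: 19.48
eef_pos: [465.3, -144.7, 70.0]
tcp_rot: [[0.138, 0.99, 0.002], [0.99, -0.138, 0.007], [0.007, 0.001, -1.0]]
force: [2.3, 6.7, -0.1]
opening: -0.0
```

>>> {"method": "move_arm", "body": {"series": [1, 0.05, 0.4, 0, 0, 0, 0, 1, 0.1, 1, 0, -0.3, 0, 0, 1, 0.3, 2, 0, 0, 0, 0, 1, 0.5, 4, 0, 0, 0, 0, 1, 1, 8, 0, 0, 0, 0]}}

```text
time_s: 20.1
eef_pos: [467.5, -129.6, 70.2]
tcp_rot: [[0.139, 0.99, 0.003], [0.99, -0.139, 0.0], [0.001, 0.003, -1.0]]
force: [0.4, -0.1, 0.4]
opening: 0.7
```

>>> {"method": "move_arm", "body": {"series": [1, 1, 8, 0, 0, 0, 0, 1, 0, 0, 20, 0, 0, 0, 1, 0, 0, 30, 0, 0, 0, 1, 0, 0, 40, 0, 0, 0, 1, 0, 0, 30, 0, 0, 0]}}

```text
time_s: 20.72
eef_pos: [466.4, -117.8, 191.0]
tcp_rot: [[0.136, 0.991, -0.004], [0.991, -0.136, 0.002], [0.001, -0.004, -1.0]]
force: [0.9, -0.4, 0.3]
opening: 0.4
```

>>> {"method": "move_arm", "body": {"series": [1, 0, 40, 20, 0, 0, 0, 1, 0, 50, 10, 0, 0, 0, 1, 0, 50, 0, 0, 0, 0, 1, 0, 40, 0, 0, 0, 0, 1, 0, 10, 0, 0, 0, 0]}}

```text
time_s: 21.35
eef_pos: [467.4, 78.6, 225.7]
tcp_rot: [[0.137, 0.99, 0.005], [0.991, -0.138, 0.001], [0.002, 0.004, -1.0]]
force: [0.7, -0.3, -0.6]
opening: 0.3
```

```bash
python3 st.py;  python3 - <<'E'
from h import *
c=cam('scene','scene11')
cv2.imwrite('pics/c19.png',cv2.resize(c['image'][165:245,55:215,::-1],None,fx=5,fy=5,interpolation=cv2.INTER_CUBIC))
c=cam('top','top11')
cv2.imwrite('pics/c20.png',cv2.resize(c['image'][195:280,290:435,::-1],None,fx=5.5,fy=5.5,interpolation=cv2.INTER_CUBIC))
E
```

```text
t 21.35 p [467.4  78.6 225.7] cal [np.float64(-57.4), np.float64(221.5)] yang -7.9 z [ 0.0046  0.0012 -1.    ] F [ 0.7 -0.3 -0.6] M [-0.04 -0.09 -0.  ] op 0.3 q [  8.  12. 113.   0.  55.  16.]
tilt fix ax,ay [-0.07  0.26] az to -7.7: 0.2
```

View pics/c19.png

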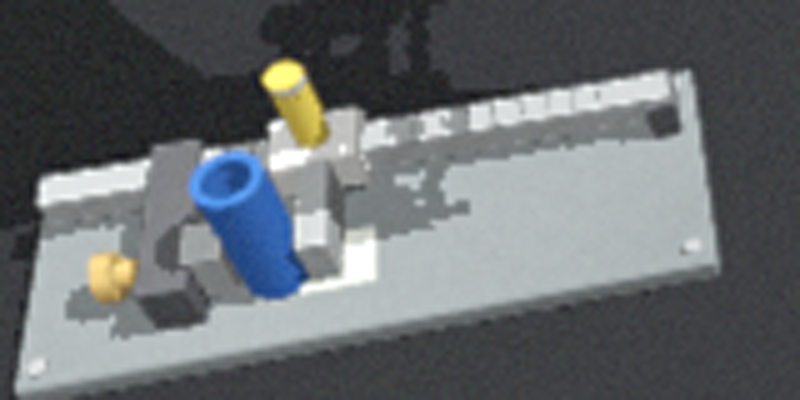

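View pics/c20.png

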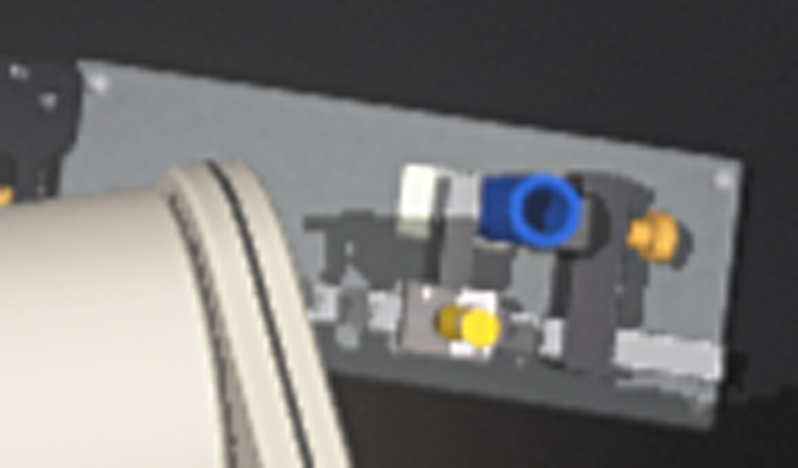

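View pics/top11.png

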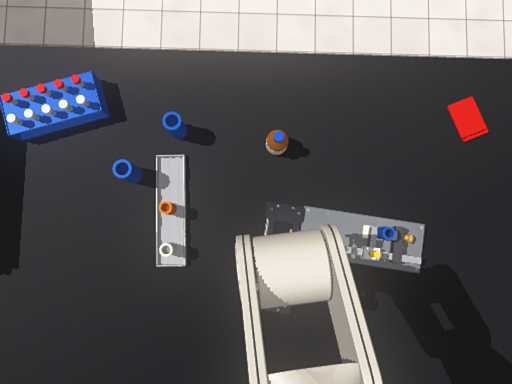

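```bash
python3 - <<'E'
import pickle
from h import *
from scipy.optimize import least_squares
a=pickle.load(open('top11.pkl','rb'));b=pickle.load(open('scene11.pkl','rb'))
un=lambda p,s,o:(np.array(p,float)+.5)/s-.5+np.array(o)
x=np.load('cal.npy')
def tocal(P):
    c,s=np.cos(x[2]),np.sin(x[2]);d=np.array(P)[:2]-x[:2];return np.round([c*d[0]+s*d[1],-s*d[0]+c*d[1]],1)
print('rim top',tocal(ray(a,un((546,211),5.5,(290,195)),82)),'scene',tocal(ray(b,un((228,181),5,(55,165)),82)))
print('post',tocal(ray(a,un((480,327),5.5,(290,195)),85)),tocal(ray(b,un((285,76),5,(55,165)),85)))
# bottom silhouette, upright prediction
r=ray(b,un((228,181),5,(55,165)),82)
P=np.array([[r[0]+15*np.cos(t),r[1]+15*np.sin(t),14] for t in np.linspace(0,6.28,9)])
print(((proj(b,P)-(55,165)+.5)*5-.5).round(0).tolist())
r=ray(a,un((546,211),5.5,(290,195)),82)
P=np.array([[r[0]+15*np.cos(t),r[1]+15*np.sin(t),14] for t in np.linspace(0,6.28,9)])
print(((proj(a,P)-(290,195)+.5)*5.5-.5).round(0).tolist())
E
```

```text
rim top [ 21.6 -41.3] scene [ 24.4 -40.5]
post [-29.6 -19.4] [-27.9 -18.9]
[[286.0, 301.0], [309.0, 287.0], [317.0, 266.0], [305.0, 250.0], [279.0, 250.0], [256.0, 264.0], [248.0, 285.0], [260.0, 301.0], [286.0, 301.0]]
[[494.0, 176.0], [470.0, 185.0], [460.0, 209.0], [470.0, 233.0], [494.0, 244.0], [518.0, 234.0], [528.0, 211.0], [518.0, 186.0], [494.0, 176.0]]
```

```bash
python3 -c "
from bench import ctrl
print(ctrl.hand_in())"
```

```text
the job is handed in; nothing more can be done
None
```

The blue adapter is standing upright in the caliper, nipped between the moving jaw and the anvil pad. I handed the job in at about 21 s.

**What I did:** I took the small blue sleeve from the tray and stood it on the white patch about 6 mm towards the anvil from its centre. After letting go, I pushed the jaw shut with the closed fingers against the back of the thumb post, without gripping it. The jaw slid the adapter about 10 mm to the anvil.

**Press:** Readings while pressing were mostly about 7 N on the tool (peak 7.5 N), which after the roughly 2 N drag is about 5 N of squeeze. The first press sagged to 3.9 N, so I pressed again for about 0.7 s before backing off and lifting clear.

**Last checks:**
- **Contact:** The post is at caliper y ≈ -19.2, which puts the jaw face at -26.2. The adapter is centred at about -41, so its near side is also at about -26 and touches the face.
- **Upright:** The scene picture matches a vertical cylinder to within a pixel. In the top view the jaw hides the adapter's foot, so I could not check it there.
- **Disagreement:** The two cameras differ by about 3 mm on the adapter's x position (21.6 and 24.4 mm).
- **Jaw cocking:** I did not measure this directly. From the forces it should have stayed near 0.016 rad, against the 0.04 limit.
- **Bystanders:** The white and orange adapters and the amber bottle look unmoved in the last picture.

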